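# Hang the gap gauge on the rotary gauge stand

## Robot

A 6-joint arm with a two-finger parallel gripper is mounted at the origin on a cart in front of the work surface, level with it; the furniture and walls round the work are solid. World frame = base frame: x ahead of the robot, y to its left, z up, the work surface at z = 0. Lengths are in m, angles in rad, forces in N, time in s.
With the tool pointing down it reaches from about 0.375 to 0.9 m from the base axis. Payload 3.1 kg.
Tool frame: the origin (TCP) lies at the very end of the fingers, on their centre line; the grasp point (between the pads) lies 19 mm behind it; z points along the fingers, y is the line along which they close (so a half turn about z gives the same grasp; the last joint's range is limited). The gripper opens to 87 mm and grips with 3 to 60 N. Pads are 19 mm wide; open, the fingers measure 117 mm over their backs; the gripper's body (75 mm by 190 mm) begins 51 mm behind the grasp point.
Start: joints at [1.038, 0.527, 1.433, -0, 1.181, -0.178], TCP at [0.216, 0.586, 0.223] pointing down, gripper open.
Joint ranges: [-3.08, 3.08], [-0.75, 2.2], [0.22, 2.44], [-1.43, 4.57], [0, 2.65], [-2.85, 2.85]. Speed limits (rad/s): [2.79, 2.79, 3.14, 3.14, 3.14, 3.14].

## Interface

Orientations are given as a unit quaternion [x, y, z, w].
In Python, from rig import robot gives the robot as it stands. The module is installed in compiled form; this text tells all that it offers.
- The arm moves only by the tool servo_tool, never from a script. Its argument "rows" is one flat list of numbers, 5 for each row, row after row: the closure, from -1 (fully open) to 1 (shut), so that 0 is half open, then the shift along the tool's x, y, z in m, then the turn about the tool's z in degrees. A call has 1 to 5 rows; each row shifts and turns the commanded pose from where the row before left it, along the tool's axes as they then stand; what a row does not reach is not made up. A row lasts 1/12 s, in which the tool goes at most 41.7 mm and 7.16 degrees, less where a joint would pass 70% of its speed; a pose out of reach is approached as far as the arm can. A call with a gripper value outside its range is refused whole. The fingers move at their own pace and stop on an object; "newtons" is the grip in N (left out, the last holds). Time passes only in rows, so rows that do not move let the fingers close. It gives the time, the measured TCP pose, the force, the opening and the grip force at its end, in the units of the state.
- robot.get_obs(): the state, without advancing time (a new reading comes with each control period).
- robot.camera(name): name is "side" or "top" or "wrist"; returns a dict with "pixels" (420x560x3 uint8, red, green, blue), "intrinsics" (3x3 intrinsics, pixels), "dist" ([k1, k2, p1, p2, k3] as OpenCV has them; the pictures are not rectified), "rvec" (rotation vector, rad) and "tvec" (3), from world to camera coordinates, as OpenCV has them; the wrist camera has in their place "mount" (4x4, takes a point from camera to tool coordinates, whose origin is the TCP and whose axes are the flange's). Camera axes: x right, y down, z forward; pixel columns grow to the right and rows downward; lengths in m; the calibration is good to about 2 mm. A picture is of the moment at which its call begins: read the wrist's pose just before it. There is no depth.
- robot.hand_in(): hands the job in; it is judged then, once.
Trained networks look in a picture, given as the dict that the camera call returned (one of the last four; its "shot" number tells which), for a name from the list of things; names that differ only in an ending like _2 or _b are one class to them, and where a whole thing is asked for, a point or a joint stands for the part that bears it (a point fixed in the world has none). Each returns a list of dicts, best first, with "score" (0 to 1); they miss things now and then, are a little off and sometimes report something else, mostly with a low value. They report only what shows in the picture. A call takes as long as a camera call. They do not tell look-alikes from the thing itself.
- robot.spot_in(picture, query): "at" ([x, y, z] in m, in world coordinates, good to about 4 mm: the middle of the surface that is visible of it).
- robot.outline_of(picture, query): "region" (420x560 bool, what is visible of it).
- robot.place_of(picture, query): "at" ([x, y, z] in m, in world coordinates, good to about 4 mm: a listed point, or the origin of a listed thing).
The state is a dict: "time": time; "q": joint angles; "joint_velocities": joint speeds; "joint_torque": joint torques, N m; "position": TCP position; "tool_rot": TCP orientation; "ft_force": force on the tool from outside, world axes, zero at the start; "moment": the same for the moment, N m; "grip_width": finger opening in m; "grip_force": force on a finger pad.
Only numpy, scipy, OpenCV 4.12 (cv2) and the standard library are available. Lean on these libraries where they do the work, as an engineer would, in place of code of your own. Each camera call takes 0.05 s, during which the arm holds its last target. There are 200 camera calls.

## Task

First turn the rotary gauge stand by its wing grip until its one empty hook stands over the pointer on the base. Then take the loose gap gauge out of its wooden rest and hang it by its eye on that hook, leaving the hook over the pointer. The gauge is heavier on one side, so lean it the way it wants to hang and let it go slowly and gently, so that it does not swing; leave the duct tape, the bearing and the tape measure where they are.

Things in the scene. Friction and masses are not known exactly. Their poses are not given: they have to be found in the camera images.
- stand: Rotary gauge stand, fixed to the bench: grey round base (160 mm across, 18 mm high), a post, and a turning hub with four hooks. Origin: centre of the base's underside, on the turning axis; z up. A steel pointer on the base's rim lies along the stand's own -x (tip 108 mm from the axis) and faces roughly towards the robot.
- carousel (a joint): Angle of the turning hub (rad, positive counterclockwise from above; -3.1 to 3.1; stays where left, friction 0.15 N m). At 0 the empty hook stands exactly over the pointer; at q it points along the stand's -x turned by q about z. The other three hooks, 90 degrees apart, carry similar gauges clipped in place, part of the hub.
- wing_grip (a point): Centre of the black wing grip on top of the hub, on the turning axis, 234 mm above the bench: an upright bar 46 mm long, 14 mm thick, 34 mm high (217 to 248 mm above the bench). It turns with the hub; its length lies along this point's x axis, which is the line of the empty hook (the empty hook points along -x).
- hook_seat (a point): Where the eye shall hang: point on the axis of the empty hook's bar, 108 mm from the turning axis, 195 mm above the bench. The bar is round, 7 mm thick, level, and points along this point's -x. An 18 mm collar ends the seat 22 mm further in; 19 mm further out the bar bends up to a tip 28 mm out, whose top is 12 mm above the bar's axis. Nothing stands above the hook.
- gauge: The loose gap gauge, 250 g (a fifth more or less): a flat dark steel C frame 10 mm thick (its x), 70 mm wide (y), 75 mm high, open towards its +y, above it a round steel wire eye and a black grip tab; 150 mm high in all. Origin: centre of its underside, z up as it stands in its rest, x roughly away from the robot. Centre of mass at y -4, z 54 mm.
- gauge_eye (a point): Centre of the gauge's eye (x 0, y 10, z 93 mm of the gauge, same axes): a ring of 8 mm wire, clear opening 24 mm, its hole along the gauge's x. Hung, it is 8.5 mm below the bar's axis. Hanging freely by it the gauge leans by 0.338 rad (19.4 degrees): turned by +0.338 about its own x from upright, so that the tab leans to the gauge's -y side.
- gauge_grip (a point): Point to grip on the gauge's black tab (at x 0, y 10, z 138 mm of the gauge; axes as the gauge's). The tab is 10 mm thick (x), 26 mm wide (y) and runs from z 110 to 150 mm.
- rest: Wooden rest, fixed to the bench, 54 x 96 x 30 mm (x, y, z), with an open slot 12 mm wide along its y, 22 mm deep (floor 8 mm above the bench), in which the gauge stands upright. Origin: centre of its underside.
- bearing: Ball bearing, 62 mm across, 16 mm high, lying on the bench in front. Origin: centre of its underside. Leave it.
- duct_tape: Grey roll of duct tape, 103 mm across, 48 mm high, lying flat, beyond the stand. Origin: centre of its underside. Leave it.
- tape_measure: Yellow tape measure, 36 x 85 x 62 mm, at the left rear. Origin: centre of its underside. Leave it.
Things that resemble listed ones, but are neither listed nor needed, are in the scene too. What is shaped like the gauge but green or turquoise is not meant.

How it is judged:
On the way:
1. the empty hook stands over the pointer (within 0.15 rad) while the gauge is still in its rest (value of joint carousel between -0.15 and 0.15 rad and distance of gauge from where it was at the start of the episode below 0.02 m), for 0.2 s.
At the end, for the whole second after the job is handed in: The gauge hangs by its eye on the empty hook's seat (eye centre within 22 mm along the bar and 9 mm across it, 4 to 14 mm below its axis), borne by the hook, let go and nearly still (under 0.04 m/s and 0.5 rad/s), and that hook is over the pointer within 0.2 rad (value of joint carousel between -0.2 and 0.2 rad and x of gauge_eye in the frame of hook_seat between -0.022 and 0.022 m and y of gauge_eye in the frame of hook_seat between -0.009 and 0.009 m and z of gauge_eye in the frame of hook_seat between -0.014 and -0.004 m and contact force between gauge and stand above 1 N and contact force between gauge and the fingers below 0.05 N and linear speed of gauge below 0.04 m/s and angular speed of gauge below 0.5 rad/s); the robot touches nothing.
It fails at once if the gauge swings or falls after being let go (turns faster than 1.5 rad/s while no finger touches it) (contact force between the fingers and gauge below 0.02 N and angular speed of gauge above 1.5 rad/s).
It fails at once if the bearing is moved by more than 30 mm (distance of bearing from where it was at the start of the episode above 0.03 m).
It fails at once if the duct tape is moved by more than 30 mm (distance of duct_tape from where it was at the start of the episode above 0.03 m).
It fails at once if the tape measure is moved by more than 30 mm (distance of tape_measure from where it was at the start of the episode above 0.03 m).
It also fails if it takes over 64 s, if anything falls off the work surface, if the arm or the gripper's body presses on something with over 40 N, if the wrist force passes 120 N, or if a joint passes its speed limit or range.

## Working session

There is one attempt and no reset: what is moved stays moved. The work goes in short steps, Python scripts to look and compute and a tool call to move; the robot and the scene stay as the last step left them, time stands still between calls to the robot, and variables do not carry over. Pictures are saved under pics/ and viewed, at most 10 in all, crops included, and the job is handed in when it is done.

Besides the shell and the picture viewer there is one more tool, called after "Emit:" by a JSON object that holds its "op" and its "data", one argument or row to a line. servo_tool: Moves the arm, as the interface text tells. Its arguments: {"type":"object","properties":{"rows":{"type":"array","items":{"type":"number"}},"newtons":{"type":"number"}},"required":["rows"]}

```bash
mkdir -p pics; python3 - <<'E'
from rig import robot
import cv2,numpy as np
o=robot.get_obs();print(o['time'],o['position'],o['tool_rot'],o['grip_width'])
ims=[]
for n in ['top','side']:
    p=robot.camera(n);ims.append(p['pixels'])
    print(n,p.get('tvec'))
    cv2.imwrite(f'pics/{n}0.png',cv2.cvtColor(p['pixels'],cv2.COLOR_RGB2BGR))
    for q in ['stand','wing_grip','hook_seat','gauge','gauge_eye','gauge_grip','rest','bearing','duct_tape','tape_measure']:
        print(q,[(np.round(d['at'],3).tolist(),round(d['score'],2)) for d in robot.place_of(p,q)[:3]])
E
```

```text
0.0 [0.21612425 0.58566137 0.22157165] [ 1.75984748e-01  9.84392298e-01 -1.01572725e-03 -3.75916788e-04] 0.08665225998291028
top [0.15435825 0.59009561 1.26192331]
stand [([0.617, -0.053, -0.002], 0.79)]
wing_grip [([0.61, -0.058, 0.236], 0.58)]
hook_seat [([0.539, -0.133, 0.196], 0.88), ([0.616, -0.053, -0.002], 0.4)]
gauge [([0.387, 0.203, 0.003], 0.65), ([0.528, 0.288, 0.008], 0.64), ([0.64, 0.228, -0.003], 0.58)]
gauge_eye [([0.378, 0.191, 0.096], 0.55), ([0.529, 0.302, 0.104], 0.51), ([0.647, 0.224, 0.092], 0.48)]
gauge_grip [([0.646, 0.221, 0.136], 0.79), ([0.53, 0.303, 0.147], 0.63), ([0.378, 0.191, 0.14], 0.58)]
rest [([0.53, 0.285, 0.001], 0.81)]
bearing [([0.42, 0.073, -0.001], 0.69)]
duct_tape [([0.76, 0.154, -0.002], 0.83)]
tape_measure [([0.638, 0.43, -0.0], 0.77)]
side [0.57365037 0.04709434 1.30190176]
stand [([0.616, -0.051, -0.003], 0.95)]
wing_grip [([0.763, 0.152, 0.0], 0.4)]
hook_seat [([0.539, -0.128, 0.195], 0.72), ([0.418, 0.072, -0.004], 0.34)]
gauge [([0.384, 0.198, -0.003], 0.66), ([0.636, 0.226, 0.002], 0.65), ([0.53, 0.294, 0.008], 0.6)]
gauge_eye [([0.526, 0.296, 0.101], 0.88), ([0.382, 0.195, 0.091], 0.73), ([0.643, 0.223, 0.092], 0.64)]
gauge_grip [([0.528, 0.301, 0.142], 0.7), ([0.645, 0.227, 0.143], 0.61)]
rest [([0.529, 0.298, 0.098], 0.39), ([0.611, -0.051, 0.003], 0.26)]
bearing [([0.418, 0.073, 0.004], 0.71), ([0.529, 0.304, 0.144], 0.53), ([0.762, 0.152, -0.002], 0.53)]
duct_tape [([0.762, 0.149, -0.001], 0.59), ([0.525, 0.302, 0.146], 0.56), ([0.528, 0.282, -0.002], 0.42)]
tape_measure [([0.64, 0.432, -0.002], 0.68)]
```

View pics/top0.png

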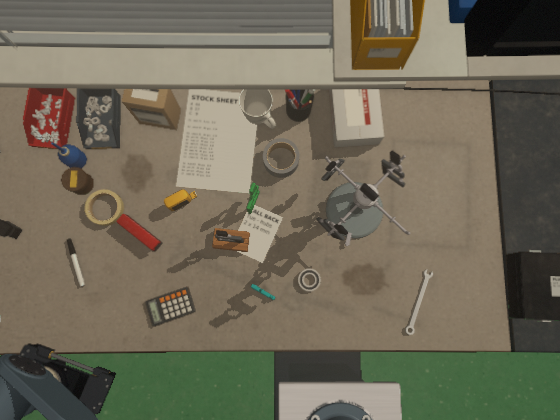

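View pics/side0.png

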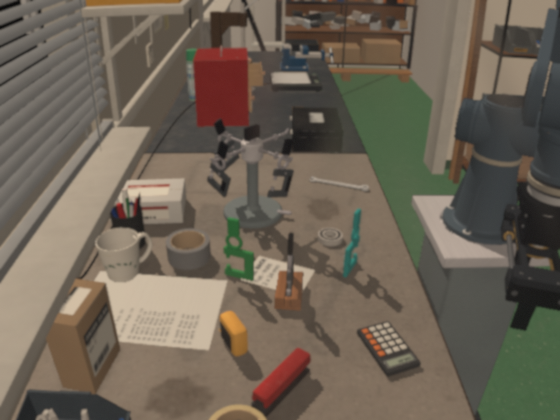

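The top view shows the stand at about (355,207). The empty hook points to the lower right (407,233). The dark gauge is in its wooden rest at (231,239), and the green and turquoise gauges are decoys. In the side view the pointer is near (285,212). Next I'll zoom in on the pointer and the rest.

```bash
cat > h.py <<'E'
from rig import robot
import cv2,numpy as np
from scipy.spatial.transform import Rotation as R
def save(n,im,box=None,k=1):
    if box: im=im[box[1]:box[3],box[0]:box[2]]
    cv2.imwrite(f'pics/{n}.png',cv2.cvtColor(cv2.resize(im,None,fx=k,fy=k,interpolation=cv2.INTER_CUBIC),cv2.COLOR_RGB2BGR))
def ext(p,o=None):
    if 'rvec' in p: return R.from_rotvec(np.ravel(p['rvec'])).as_matrix(),np.ravel(p['tvec'])
    T=np.eye(4);T[:3,:3]=R.from_quat(o['tool_rot']).as_matrix();T[:3,3]=o['position']
    W=np.linalg.inv(T@p['mount']);return W[:3,:3],W[:3,3]
def unproj(p,uv,z,o=None):
    Rm,t=ext(p,o);r=cv2.undistortPoints(np.array(uv,float).reshape(-1,1,2),p['intrinsics'],np.array(p['dist']))[:,0]
    d=np.c_[r,np.ones(len(r))]@Rm;c=-Rm.T@t
    return c+d*((z-c[2])/d[:,2])[:,None]
def proj(p,X,o=None):
    Rm,t=ext(p,o);return cv2.projectPoints(np.array(X,float),cv2.Rodrigues(Rm)[0],t,p['intrinsics'],np.array(p['dist']))[0][:,0]
E
python3 - <<'E'
from h import *
a=robot.camera('side');b=robot.camera('top')
l=cv2.resize(a['pixels'][180:240,200:320],None,fx=6,fy=5)
im=[cv2.resize(a['pixels'][185:235,210:310],(760,290),interpolation=cv2.INTER_CUBIC),cv2.resize(b['pixels'][160:260,190:430],(760,310),interpolation=cv2.INTER_CUBIC)]
save('crop1',np.vstack(im))
for p in (a,b):
  for q in ['stand','rest','gauge','gauge_eye','hook_seat','gauge_grip']:
    print(q,[(np.round(d['at'],3).tolist(),round(d['score'],2)) for d in robot.place_of(p,q)[:3]])
r=robot.outline_of(b,'rest')
for x in r[:2]:
  c=cv2.findContours(x['region'].astype(np.uint8),0,2)[0]; c=max(c,key=cv2.contourArea)
  box=cv2.boxPoints(cv2.minAreaRect(c));print(x['score'],box,unproj(b,box,.03).round(3))
E
```

```text
stand [([0.613, -0.05, -0.0], 0.95)]
rest [([0.524, 0.288, -0.0], 0.89)]
gauge [([0.638, 0.231, 0.001], 0.84), ([0.381, 0.201, -0.001], 0.76), ([0.53, 0.291, 0.007], 0.64)]
gauge_eye [([0.643, 0.222, 0.094], 0.97), ([0.529, 0.297, 0.099], 0.93), ([0.383, 0.192, 0.092], 0.73)]
hook_seat [([0.539, -0.128, 0.195], 0.9)]
gauge_grip [([0.645, 0.226, 0.141], 0.97), ([0.528, 0.305, 0.144], 0.81), ([0.384, 0.193, 0.138], 0.74)]
stand [([0.618, -0.052, 0.002], 0.9)]
rest [([0.528, 0.285, -0.001], 0.91), ([0.763, 0.154, -0.0], 0.57)]
gauge [([0.64, 0.229, -0.002], 0.64), ([0.524, 0.288, 0.008], 0.55), ([0.388, 0.203, 0.002], 0.51)]
gauge_eye [([0.531, 0.3, 0.102], 0.73), ([0.645, 0.226, 0.094], 0.63), ([0.379, 0.19, 0.095], 0.44)]
hook_seat [([0.536, -0.133, 0.194], 0.57)]
gauge_grip [([0.529, 0.302, 0.148], 0.78), ([0.642, 0.221, 0.135], 0.77), ([0.38, 0.193, 0.136], 0.44)]
0.66 [[211.23761 248.62376]
 [213.34653 227.53465]
 [249.68317 231.16832]
 [247.57425 252.25743]] [[0.501 0.34  0.03 ]
 [0.559 0.336 0.03 ]
 [0.549 0.237 0.03 ]
 [0.491 0.242 0.03 ]]
```

View pics/crop1.png

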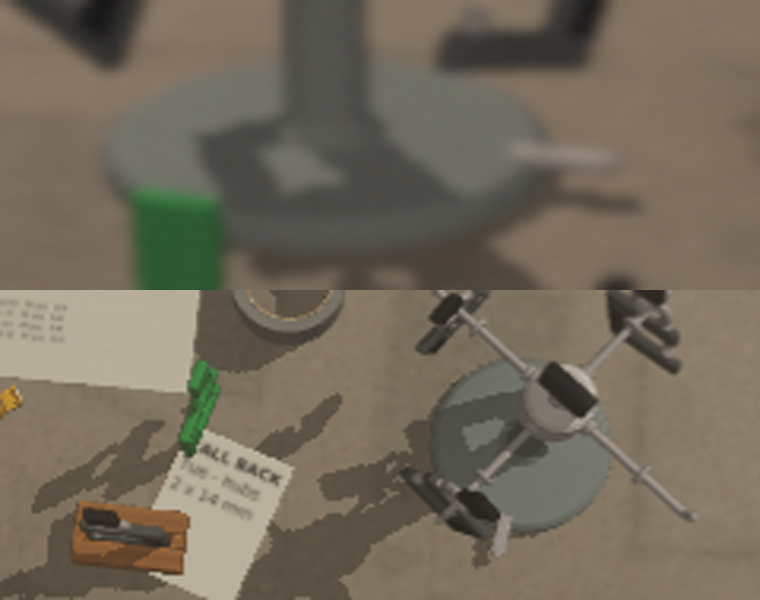

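```bash
python3 - <<'E'
from h import *
a=robot.camera('side');b=robot.camera('top')
s=np.array([.616,-.052])
for p,uv in ((a,[[290.9,212.2],[277.4,210.9]]),(b,[[347.6,244.8],[349.5,234.2]])):
  for z in (.015,.022):
    X=unproj(p,uv,z);d=s-X[:,:2];print(z,X.round(3).tolist(),np.hypot(*d.T).round(3),np.degrees(np.arctan2(d[:,1],d[:,0])).round(1))
d=s-np.array([.538,-.131]);print('hook',np.degrees(np.arctan2(d[1],d[0])))
c=unproj(b,[[190+(590)*240/760,160+(425-290)*100/310],[190+692*240/760,160+(515-290)*100/310]],.2);print('bar',c.round(3),np.degrees(np.arctan2(*(c[0]-c[1])[1::-1])))
E
```

```text
0.015 [[0.512, -0.03, 0.015], [0.547, -0.036, 0.015]] [0.107 0.07 ] [-12.2 -13. ]
0.022 [[0.512, -0.018, 0.022], [0.548, -0.024, 0.022]] [0.109 0.074] [-18.4 -22.1]
0.015 [[0.512, -0.031, 0.015], [0.541, -0.037, 0.015]] [0.106 0.076] [-11.3 -11.2]
0.022 [[0.511, -0.03, 0.022], [0.54, -0.036, 0.022]] [0.107 0.077] [-11.7 -11.8]
hook 45.36493633573067
bar [[ 0.591 -0.077  0.2  ]
 [ 0.52  -0.15   0.2  ]] 46.16663053478706
```

Emit:
{"op": "servo_tool", "data": {
  "rows": [-1,-0.029,-0.022,-0.016,0,-1,-0.029,-0.022,-0.016,0,-1,-0.029,-0.022,-0.016,0,-1,-0.029,-0.022,-0.016,0,-1,-0.029,-0.022,-0.016,0]
}}

```text
time: 2.37
position: [0.3149, 0.4314, 0.3033]
tool_rot: [0.176, 0.984, 0.0, 0.0]
ft_force: [1.0, 0.4, -0.5]
grip_width: 0.087
grip_force: 0.0
```

Emit:
{"op": "servo_tool", "data": {
  "rows": [-1,-0.03,-0.023,0,0,-1,-0.03,-0.023,0,0,-1,-0.03,-0.023,0,0,-1,-0.03,-0.023,0,0,-1,-0.03,-0.023,0,0]
}}

```text
time: 2.78
position: [0.4159, 0.2714, 0.3029]
tool_rot: [0.176, 0.984, 0.0, 0.0]
ft_force: [1.0, 1.3, 0.3]
grip_width: 0.0866
grip_force: 0.0
```

Emit:
{"op": "servo_tool", "data": {
  "rows": [-1,-0.03,-0.023,0,0,-1,-0.03,-0.023,0,0,-1,-0.03,-0.023,0,0,-1,-0.03,-0.023,0,0,-1,-0.03,-0.023,0,0]
}}

```text
time: 3.2
position: [0.5168, 0.1114, 0.3028]
tool_rot: [0.176, 0.984, 0.0, 0.0]
ft_force: [0.7, -0.0, -0.1]
grip_width: 0.0868
grip_force: 0.0
```

Emit:
{"op": "servo_tool", "data": {
  "rows": [-1,-0.02,-0.016,0,0,-1,-0.02,-0.016,0,0,-1,0,0,0,-7,-1,0,0,0,-7,-1,0,0,0,-7]
}}

```text
time: 3.62
position: [0.5428, 0.0685, 0.3024]
tool_rot: [-0.009, 1.0, 0.0, -0.0]
ft_force: [-0.4, -0.4, 0.3]
grip_width: 0.0872
grip_force: 0.0
```

Emit:
{"op": "servo_tool", "data": {
  "rows": [-1,0,0,0,-7,-1,0,0,0,-7,-1,0,0,0,-7,-1,0,0,0,-7,-1,0,0,0,-7]
}}

```text
time: 4.03
position: [0.5425, 0.0693, 0.3026]
tool_rot: [-0.31, 0.951, -0.0, 0.0]
ft_force: [1.0, 0.0, -0.4]
grip_width: 0.087
grip_force: 0.0
```

```bash
python3 - <<'E'
from h import *
o=robot.get_obs();w=robot.camera('wrist');print(w['mount'].round(3).tolist());save('w1',w['pixels'])
Q=R.from_quat(o['tool_rot']).as_matrix();print(np.degrees(np.arctan2(Q[1,1],Q[0,1])))
for q in ['wing_grip','hook_seat','stand']:
    print(q,[(np.round(d['at'],3).tolist(),round(d['score'],2)) for d in robot.place_of(w,q)[:3]])
t=np.array([.616,-.052,0])-o['position'];print('tool shift',(Q.T@t).round(3))
E
```

```text
[[-0.001, -0.97, -0.242, 0.066], [1.0, -0.001, -0.001, -0.0], [0.001, -0.242, 0.97, -0.162], [0.0, 0.0, 0.0, 1.0]]
126.07444974238413
wing_grip []
hook_seat [([0.534, -0.129, 0.198], 0.73), ([0.526, 0.29, -0.003], 0.7)]
stand [([0.615, -0.048, 0.001], 0.68)]
tool shift [ 0.012 -0.141  0.303]
```

View pics/w1.png

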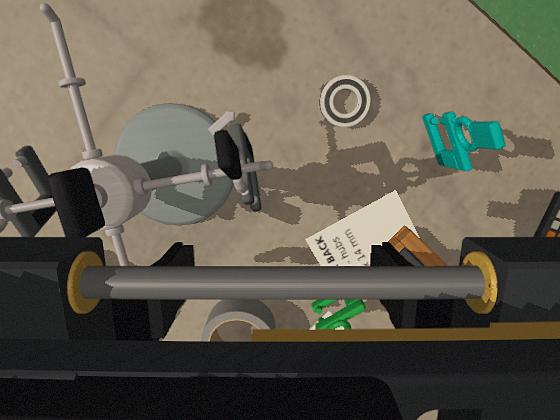

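The wrist view shows the empty hook's bar running from (93,150) to (55,25), the wing grip near (78,203), and the pointer near (222,122).

```bash
python3 - <<'E'
from h import *
o=robot.get_obs();w=robot.camera('wrist')
c=unproj(w,[[92,148],[56,25],[72,82]],.195,o);print('bar',c.round(3).tolist(),np.degrees(np.arctan2(*(c[0]-c[1])[1::-1])), 'collar expected r .086')
u=(c[0]-c[1])[:2];u/=np.hypot(*u);print('centre from collar',c[2,:2]+.086*u)
c=unproj(w,[[51,177],[93,169],[78,203]],.248,o);print('wing',c.round(3).tolist())
for z in(.015,.02):
  c=unproj(w,[[231,112],[212,132]],z,o);print('pointer',c.round(3).tolist())
E
```

```text
bar [[0.586, -0.079, 0.195], [0.525, -0.143, 0.195], [0.553, -0.115, 0.195]] 45.976851151519504 collar expected r .086
centre from collar [ 0.61232963 -0.05288951]
wing [[0.599, -0.071, 0.248], [0.579, -0.051, 0.248], [0.604, -0.048, 0.248]]
pointer [[0.512, -0.031, 0.015], [0.546, -0.037, 0.015]]
pointer [[0.511, -0.03, 0.02], [0.545, -0.036, 0.02]]
```

Emit:
{"op": "servo_tool", "data": {
  "rows": [-1,0.0026,-0.0278,0,0,-1,0.0026,-0.0278,0,0,-1,0.0026,-0.0278,0,0,-1,0.0026,-0.0278,0,0,-1,0.0026,-0.0278,0,0]
}}

```text
time: 4.7
position: [0.6137, -0.0522, 0.3026]
tool_rot: [-0.306, 0.952, -0.0, 0.0]
ft_force: [-0.9, 0.7, 0.5]
grip_width: 0.0868
grip_force: 0.0
```

Emit:
{"op": "servo_tool", "data": {
  "rows": [-1,0,0,0.01,-4.8,-1,0,0,0.02,-4.8,-1,0,0,0.025,0,-1,0,0,0.025,0,-1,0,0,0,0]
}}

```text
time: 5.12
position: [0.6096, -0.0504, 0.2174]
tool_rot: [-0.384, 0.923, 0.003, -0.004]
ft_force: [-1.1, 0.3, -0.8]
grip_width: 0.0869
grip_force: 0.0
```

Emit:
{"op": "servo_tool", "data": {
  "rows": [1,0,0,0,0,1,0,0,0,0,1,0,0,0,0,1,0,0,0,0,1,0,0,0,0],
  "newtons": 30
}}

```text
time: 5.53
position: [0.614, -0.0512, 0.2241]
tool_rot: [-0.385, 0.923, -0.001, 0.001]
ft_force: [-0.5, -0.2, 0.6]
grip_width: 0.0615
grip_force: 0.0
```

Emit:
{"op": "servo_tool", "data": {
  "rows": [1,0,0,0,0,1,0,0,0,0,1,0,0,0,0]
}}

```text
time: 5.78
position: [0.6133, -0.0511, 0.2229]
tool_rot: [-0.385, 0.923, -0.0, 0.0]
ft_force: [0.7, -1.1, 0.4]
grip_width: 0.0414
grip_force: 0.0
```

Emit:
{"op": "servo_tool", "data": {
  "rows": [1,0,0,0,0,1,0,0,0,0,1,0,0,0,0,1,0,0,0,0,1,0,0,0,0]
}}

```text
time: 6.2
position: [0.6146, -0.0525, 0.2225]
tool_rot: [-0.386, 0.923, -0.002, 0.001]
ft_force: [3.9, -3.3, -2.8]
grip_width: 0.0138
grip_force: 30.0
```

Emit:
{"op": "servo_tool", "data": {
  "rows": [1,0,0,0,0,1,0,0,0,0]
}}

```text
time: 6.37
position: [0.6146, -0.0525, 0.2226]
tool_rot: [-0.385, 0.923, -0.002, 0.001]
ft_force: [3.2, -3.8, -3.3]
grip_width: 0.0137
grip_force: 30.0
```

Emit:
{"op": "servo_tool", "data": {
  "rows": [1,0,0,0,5,1,0,0,0,5,1,0,0,0,5,1,0,0,0,5,1,0,0,0,5]
}}

```text
time: 6.78
position: [0.6151, -0.0533, 0.2225]
tool_rot: [-0.175, 0.985, -0.002, 0.002]
ft_force: [5.0, -5.6, -3.9]
grip_width: 0.0138
grip_force: 30.0
```

Emit:
{"op": "servo_tool", "data": {
  "rows": [1,0,0,0,5,1,0,0,0,5,1,0,0,0,5,1,0,0,0,5,1,0,0,0,5]
}}

```text
time: 7.2
position: [0.6152, -0.0541, 0.2226]
tool_rot: [0.043, 0.999, -0.003, 0.002]
ft_force: [4.3, -7.1, -4.4]
grip_width: 0.0138
grip_force: 30.0
```

Emit:
{"op": "servo_tool", "data": {
  "rows": [1,0,0,0,5,1,0,0,0,2,1,0,0,0,0,1,0,0,0,0,1,0,0,0,0]
}}

```text
time: 7.62
position: [0.6152, -0.0544, 0.2225]
tool_rot: [0.102, 0.995, -0.002, 0.002]
ft_force: [4.3, -7.4, -4.1]
grip_width: 0.0138
grip_force: 30.0
```

Emit:
{"op": "servo_tool", "data": {
  "rows": [-1,0,0,0,0,-1,0,0,0,0,-1,0,0,0,0,-1,0,0,0,0,-1,0,0,0,0]
}}

```text
time: 8.03
position: [0.6128, -0.0506, 0.2225]
tool_rot: [0.101, 0.995, 0.0, -0.0]
ft_force: [-0.1, -0.0, 0.5]
grip_width: 0.0393
grip_force: 0.0
```

Emit:
{"op": "servo_tool", "data": {
  "rows": [-1,0,0,-0.02,0,-1,0,0,-0.03,0,-1,0,0,-0.03,0,-1,0,0,-0.03,0,-1,0,0,0,0]
}}

```text
time: 8.45
position: [0.6164, -0.0515, 0.3398]
tool_rot: [0.101, 0.995, -0.001, 0.007]
ft_force: [0.5, 0.3, 0.8]
grip_width: 0.0723
grip_force: 0.0
```

Emit:
{"op": "servo_tool", "data": {
  "rows": [-1,0,0,0,7,-1,0,0,0,7,-1,0,0,0,7,-1,0,0,0,7,-1,0,0,0,7]
}}

```text
time: 8.87
position: [0.6128, -0.0506, 0.3322]
tool_rot: [0.399, 0.917, 0.0, -0.0]
ft_force: [0.4, -0.0, 0.5]
grip_width: 0.0865
grip_force: 0.0
```

Emit:
{"op": "servo_tool", "data": {
  "rows": [-1,0,0,0,7,-1,0,0,0,7,-1,0,0,0,7,-1,0,0,0,7,-1,0,0,0,7]
}}

```text
time: 9.28
position: [0.6128, -0.0507, 0.3321]
tool_rot: [0.656, 0.755, -0.0, -0.0]
ft_force: [-0.7, -0.3, -0.4]
grip_width: 0.087
grip_force: 0.0
```

Emit:
{"op": "servo_tool", "data": {
  "rows": [-1,0,0,0,7,-1,0,0,0,7,-1,0.033,-0.014,0,0,-1,0.033,-0.014,0,0,-1,0.033,-0.014,0,0]
}}

```text
time: 9.7
position: [0.5804, 0.0524, 0.3319]
tool_rot: [0.742, 0.671, -0.0, -0.001]
ft_force: [0.1, 1.1, 0.2]
grip_width: 0.087
grip_force: 0.0
```

Emit:
{"op": "servo_tool", "data": {
  "rows": [-1,0.033,-0.014,0,0,-1,0.033,-0.014,0,0,-1,0.033,-0.014,0,0,-1,0.033,-0.014,0,0,-1,0.033,-0.014,0,0]
}}

```text
time: 10.12
position: [0.5265, 0.2244, 0.3323]
tool_rot: [0.741, 0.671, -0.0, -0.0]
ft_force: [0.7, 0.2, -0.6]
grip_width: 0.0868
grip_force: 0.0
```

```bash
python3 - <<'E'
from h import *
o=robot.get_obs();w=robot.camera('wrist');b=robot.camera('top')
Q=R.from_quat(o['tool_rot']).as_matrix();print(o['position'],np.degrees(np.arctan2(Q[1,1],Q[0,1])))
im=[w['pixels'],cv2.resize(b['pixels'][150:270,300:430],(455,420),interpolation=cv2.INTER_CUBIC)]
save('w2',cv2.resize(np.hstack(im),None,fx=.78,fy=.78))
for p in(w,b):
 for q in ['gauge_grip','gauge_eye','gauge','rest','hook_seat','stand']:
    print(q,[(np.round(d['at'],3).tolist(),round(d['score'],2)) for d in robot.place_of(p,q)[:3]])
E
```

```text
[0.52651946 0.22440624 0.3323031 ] -5.657630553666399
gauge_grip [([0.38, 0.189, 0.136], 0.9), ([0.529, 0.299, 0.101], 0.7), ([0.53, 0.302, 0.146], 0.58)]
gauge_eye [([0.648, 0.23, 0.095], 0.93), ([0.526, 0.299, 0.101], 0.78), ([0.382, 0.19, 0.096], 0.67)]
gauge [([0.53, 0.285, 0.007], 0.78), ([0.385, 0.201, -0.002], 0.7)]
rest [([0.526, 0.29, -0.002], 0.85)]
hook_seat []
stand [([0.614, -0.047, 0.001], 0.85)]
gauge_grip []
gauge_eye []
gauge []
rest []
hook_seat [([0.509, -0.034, 0.191], 0.93), ([0.611, -0.054, 0.237], 0.51)]
stand [([0.62, -0.052, -0.002], 0.91), ([0.61, -0.052, 0.236], 0.47)]
```

View pics/w2.png

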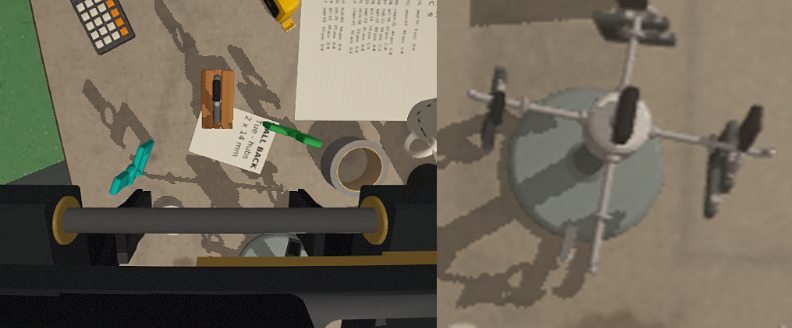

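The wrist view shows the rest upright in the image at (217,98), with the gauge tab near (216,83), so the tool yaw matches. The top crop shows the empty hook's bar from (611,160) to (593,268) and the pointer at (568,245).

```bash
python3 - <<'E'
from h import *
o=robot.get_obs();w=robot.camera('wrist');b=robot.camera('top')
c=unproj(b,[[363.8,208.6],[357.2,248.2]],.197);print('bar',c.round(3).tolist(),np.degrees(np.arctan2(*(c[0]-c[1])[1::-1])))
Q=R.from_quat(o['tool_rot']).as_matrix()
s=robot.outline_of(w,'rest');m=s[0]['region'];ys,xs=np.nonzero(m);pts=np.c_[xs,ys].astype(np.float32)
bx=cv2.boxPoints(cv2.minAreaRect(pts));X=unproj(w,bx,.03,o);print('rest',s[0]['score'],X.round(3).tolist(),X.mean(0).round(4))
v=sorted([(np.hypot(*(X[i]-X[i-1])[:2]),np.degrees(np.arctan2(*(X[i]-X[i-1])[1::-1]))) for i in range(4)]);print(v)
g=robot.outline_of(w,'gauge')
for x in g[:3]:
  ys,xs=np.nonzero(x['region']);print(x['score'],xs.min(),xs.max(),ys.min(),ys.max())
# dark tab pixels near (277,106)
P=w['pixels'][80:170,255:305].astype(int).sum(2);save('tab',w['pixels'],(235,70,325,180),5)
print('tab guess',unproj(w,[[277,103]],.158,o).round(4))
E
```

```text
bar [[0.579, -0.047, 0.197], [0.484, -0.028, 0.197]] -11.151977753128879
rest 0.95 [[0.507, 0.337, 0.03], [0.558, 0.332, 0.03], [0.55, 0.239, 0.03], [0.496, 0.245, 0.03]] [0.5279 0.2881 0.03  ]
[(np.float64(0.05171354475439707), np.float64(-5.799721989458623)), (np.float64(0.054179608778695494), np.float64(174.21847671042835)), (np.float64(0.09303237687840113), np.float64(-95.21488611428634)), (np.float64(0.09305709642296935), np.float64(83.266539190823))]
0.82 137 195 178 248
0.69 334 410 153 186
0.58 270 281 94 156
tab guess [[0.5325 0.3082 0.158 ]]
```

View pics/tab.png

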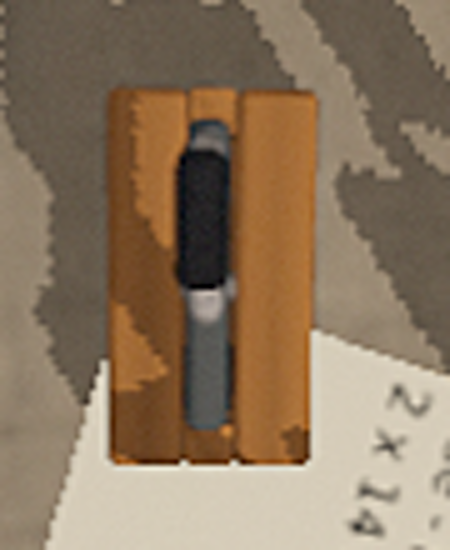

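```bash
python3 - <<'E'
from h import *
o=robot.get_obs();w=robot.camera('wrist')
Q=R.from_quat(o['tool_rot']).as_matrix()
for uv,z in (([275.6,113.8],.158),([275.6,100.4],.158),([275.6,127],.158),([276.6,155],.083),([276.6,94.5],.083)):
  X=unproj(w,[uv],z,o)[0];print(X.round(4),(Q.T@(X-o['position'])).round(4))
E
```

```text
[0.5299 0.2993 0.158 ] [ 0.0766 -0.0056  0.1746]
[0.5312 0.3112 0.158 ] [ 0.0885 -0.0055  0.1746]
[0.5287 0.2874 0.158 ] [ 0.0646 -0.0056  0.1746]
[0.5252 0.2556 0.083 ] [ 0.0326 -0.0059  0.2496]
[0.5321 0.3226 0.083 ] [ 0.1    -0.0057  0.2496]
```

Emit:
{"op": "servo_tool", "data": {
  "rows": [-1,0.0256,-0.0019,0,0,-1,0.0255,-0.0019,0,0,-1,0.0255,-0.0018,0,0,-1,0,0,0.03,0,-1,0,0,0.04,0]
}}

```text
time: 11.48
position: [0.5328, 0.3023, 0.2659]
tool_rot: [0.74, 0.672, 0.005, 0.002]
ft_force: [0.1, 0.5, -0.7]
grip_width: 0.0872
grip_force: 0.0
```

Emit:
{"op": "servo_tool", "data": {
  "rows": [-1,0,0,0.04,0,-1,0,0,0.04,0,-1,0,0,0.03,0,-1,0,0,0.021,0,-1,0,0,0,0]
}}

```text
time: 11.9
position: [0.5263, 0.2982, 0.1265]
tool_rot: [0.741, 0.671, -0.005, -0.002]
ft_force: [-1.2, -0.1, 0.6]
grip_width: 0.0868
grip_force: 0.0
```

Emit:
{"op": "servo_tool", "data": {
  "rows": [1,0,0,0,0,1,0,0,0,0,1,0,0,0,0,1,0,0,0,0,1,0,0,0,0],
  "newtons": 15
}}

```text
time: 12.32
position: [0.5307, 0.2998, 0.1332]
tool_rot: [0.741, 0.671, 0.001, 0.001]
ft_force: [-0.1, 0.1, -0.4]
grip_width: 0.0616
grip_force: 0.0
```

Emit:
{"op": "servo_tool", "data": {
  "rows": [1,0,0,0,0,1,0,0,0,0,1,0,0,0,0,1,0,0,0,0,1,0,0,0,0]
}}

```text
time: 12.73
position: [0.5298, 0.2994, 0.1315]
tool_rot: [0.741, 0.671, -0.0, -0.0]
ft_force: [0.3, -0.5, -1.2]
grip_width: 0.0285
grip_force: 0.0
```

Emit:
{"op": "servo_tool", "data": {
  "rows": [1,0,0,0,0,1,0,0,0,0,1,0,0,0,0,1,0,0,0,0,1,0,0,0,0]
}}

```text
time: 13.15
position: [0.5296, 0.2994, 0.1315]
tool_rot: [0.741, 0.671, -0.0, -0.0]
ft_force: [-0.6, 0.7, 0.2]
grip_width: 0.01
grip_force: 15.0
```

Emit:
{"op": "servo_tool", "data": {
  "rows": [1,0,0,-0.006,0,1,0,0,-0.012,0,1,0,0,-0.015,0,1,0,0,-0.02,0,1,0,0,-0.03,0]
}}

```text
time: 13.57
position: [0.5277, 0.2986, 0.2127]
tool_rot: [0.741, 0.671, -0.003, -0.001]
ft_force: [0.1, 0.1, -3.8]
grip_width: 0.0098
grip_force: 15.0
```

Emit:
{"op": "servo_tool", "data": {
  "rows": [1,0,0,-0.03,0,1,0,0,-0.03,0,1,0,0,-0.02,2.5,1,0,0,-0.007,3,1,0,0,0,0]
}}

```text
time: 13.98
position: [0.5309, 0.2998, 0.3044]
tool_rot: [0.773, 0.635, 0.003, 0.001]
ft_force: [0.5, -0.1, -3.8]
grip_width: 0.01
grip_force: 15.0
```

```bash
python3 - <<'E'
from h import *
o=robot.get_obs();print(o['position'],o['tool_rot'],o['grip_width'],o['ft_force'])
a=robot.camera('side');w=robot.camera('wrist')
uv=proj(a,[o['position']])[0];print(uv)
x,y=int(uv[0]),int(uv[1]);A=cv2.resize(a['pixels'][max(0,y-70):y+110,x-90:x+90],(400,400),interpolation=cv2.INTER_CUBIC)
save('g1',np.hstack([A,cv2.resize(w['pixels'],(400,400))]))
for n,p in(('s',a),('w',w)):
 for q in ['gauge_grip','gauge_eye','gauge']:
    print(n,q,[(np.round(d['at'],3).tolist(),round(d['score'],2)) for d in robot.place_of(p,q)[:3]])
E
```

```text
[0.5308939  0.29982406 0.30444318] [0.77282838 0.63460916 0.00256895 0.00095008] 0.01002531712402696 [ 0.48082613 -0.11987847 -3.75305153]
[291.96794746 166.3382711 ]
s gauge_grip [([0.642, 0.226, 0.143], 0.8), ([0.528, 0.304, 0.32], 0.74), ([0.381, 0.189, 0.14], 0.59)]
s gauge_eye [([0.532, 0.298, 0.274], 0.74), ([0.382, 0.193, 0.093], 0.74), ([0.532, 0.294, 0.184], 0.65)]
s gauge [([0.386, 0.197, -0.001], 0.77), ([0.529, 0.293, 0.181], 0.66), ([0.638, 0.227, -0.0], 0.59)]
w gauge_grip [([0.644, 0.225, 0.138], 0.62), ([0.53, 0.299, 0.318], 0.57)]
w gauge_eye [([0.53, 0.299, 0.274], 0.73), ([0.647, 0.226, 0.094], 0.69)]
w gauge [([0.635, 0.226, -0.003], 0.86), ([0.529, 0.288, 0.178], 0.67)]
```

View pics/g1.png

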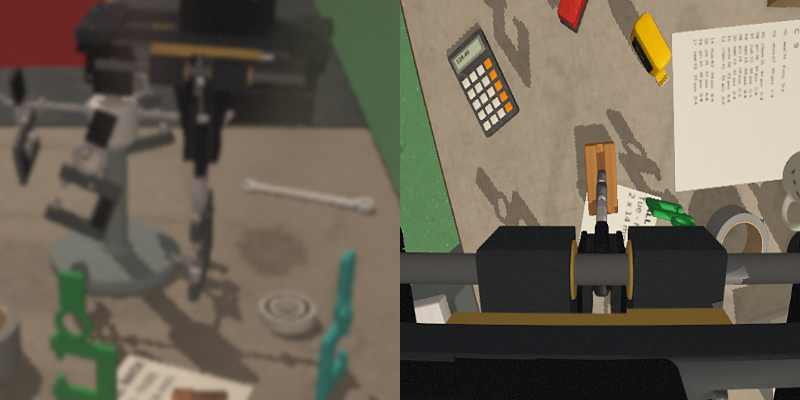

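Side and wrist views show the gauge gripped by its tab and hanging upright under the fingers. Now I'll move it in front of the hook.

Emit:
{"op": "servo_tool", "data": {
  "rows": [1,-0.015,-0.002,0,0,1,-0.024,-0.003,0,0,1,-0.028,-0.004,0,0,1,-0.03,-0.005,0,0,1,-0.03,-0.005,0,0]
}}

```text
time: 14.8
position: [0.4859, 0.1775, 0.3011]
tool_rot: [0.772, 0.635, -0.0, -0.0]
ft_force: [-0.2, 0.4, -3.4]
grip_width: 0.0099
grip_force: 15.0
```

Emit:
{"op": "servo_tool", "data": {
  "rows": [1,-0.03,-0.005,0,0,1,-0.03,-0.005,0,0,1,-0.03,-0.005,0,0,1,-0.03,-0.004,0,0,1,-0.03,-0.004,0,0]
}}

```text
time: 15.22
position: [0.4341, 0.0347, 0.3014]
tool_rot: [0.772, 0.635, -0.0, -0.0]
ft_force: [1.1, 0.1, -2.0]
grip_width: 0.0098
grip_force: 15.0
```

Emit:
{"op": "servo_tool", "data": {
  "rows": [1,-0.026,-0.003,0.01,0,1,-0.018,-0.002,0.02,0,1,-0.008,-0.001,0.02,0,1,0,0,0.015,0,1,0,0,0.008,0]
}}

```text
time: 15.63
position: [0.4177, -0.0144, 0.227]
tool_rot: [0.773, 0.634, -0.001, -0.001]
ft_force: [-0.6, 0.4, -3.2]
grip_width: 0.0101
grip_force: 15.0
```

Emit:
{"op": "servo_tool", "data": {
  "rows": [1,0,0,0,0,1,0,0,0,0,1,0,0,0,0]
}}

```text
time: 15.88
position: [0.42, -0.014, 0.2293]
tool_rot: [0.772, 0.635, 0.001, 0.001]
ft_force: [-0.3, 0.7, -3.0]
grip_width: 0.0097
grip_force: 15.0
```

```bash
python3 - <<'E'
from h import *
o=robot.get_obs();print(o['time'],o['position'],o['tool_rot'])
Q=R.from_quat(o['tool_rot']).as_matrix();print(np.degrees(np.arctan2(Q[1,1],Q[0,1])))
a=robot.camera('side');b=robot.camera('top')
x,y=np.int_(proj(a,[[.47,-.02,.19]])[0]);X,Y=np.int_(proj(b,[[.47,-.03,.19]])[0]);print(x,y,X,Y)
f=lambda p,x,y:cv2.resize(p['pixels'][y-50:y+50,x-50:x+50],(400,400),interpolation=cv2.INTER_CUBIC)
save('g2',np.hstack([f(a,x,y),f(b,X,Y)]))
for n,p in(('s',a),('t',b)):
 for q in ['gauge_grip','gauge_eye','gauge','hook_seat','stand']:
    print(n,q,[(np.round(d['at'],3).tolist(),round(d['score'],2)) for d in robot.place_of(p,q)[:3]])
E
```

```text
15.8833 [ 0.419953   -0.01396928  0.22929966] [7.72294570e-01 6.35263834e-01 5.53890293e-04 8.07126591e-04]
-11.120834760464692
309 153 357 254
s gauge_grip [([0.646, 0.226, 0.142], 0.96), ([0.383, 0.189, 0.141], 0.94), ([0.419, -0.017, 0.201], 0.69)]
s gauge_eye [([0.382, 0.195, 0.089], 0.98), ([0.642, 0.221, 0.095], 0.85), ([0.422, -0.014, 0.195], 0.56)]
s gauge [([0.384, 0.198, -0.001], 0.95), ([0.42, -0.019, 0.105], 0.67), ([0.633, 0.225, -0.001], 0.55)]
s hook_seat [([0.508, -0.032, 0.193], 0.57)]
s stand [([0.614, -0.049, -0.001], 0.87), ([0.762, 0.151, -0.0], 0.24)]
t gauge_grip [([0.645, 0.223, 0.137], 0.67), ([0.381, 0.191, 0.138], 0.54)]
t gauge_eye [([0.646, 0.222, 0.09], 0.74), ([0.381, 0.19, 0.097], 0.6), ([0.418, -0.011, 0.196], 0.45)]
t gauge [([0.642, 0.228, 0.0], 0.56), ([0.39, 0.202, -0.001], 0.53), ([0.416, -0.026, 0.107], 0.43)]
t hook_seat []
t stand [([0.616, -0.053, 0.003], 0.92)]
```

View pics/g2.png

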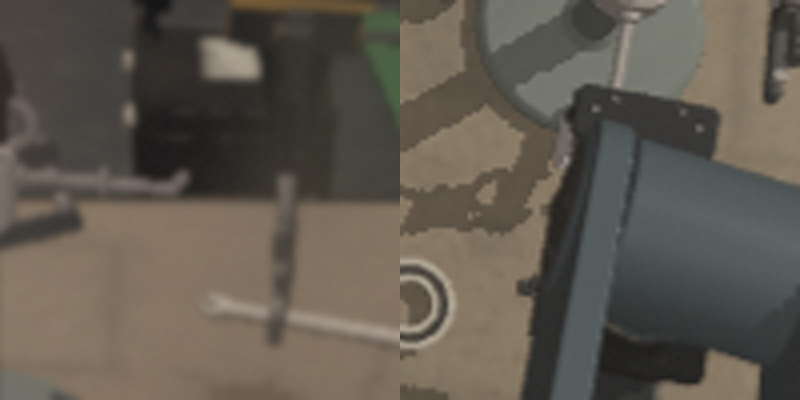

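The side crop shows the hook tip at (182,178) and the gauge standing off at x≈280 with its eye level with the bar. The estimates put it within 2 mm of the bar's line, so I'll slide it on slowly.

Emit:
{"op": "servo_tool", "data": {
  "rows": [1,-0.001,0.008,0,0,1,0,0.01,0,0,1,0,0.01,0,0,1,0,0.008,0,0,1,0,0.004,0,0]
}}

```text
time: 16.9
position: [0.4604, -0.0235, 0.2286]
tool_rot: [0.773, 0.635, 0.001, 0.001]
ft_force: [0.8, 0.4, -2.5]
grip_width: 0.0101
grip_force: 15.0
```

Emit:
{"op": "servo_tool", "data": {
  "rows": [1,0,0.005,0,0,1,0,0.005,0,0,1,0,0.005,0,0,1,0,0.005,0,0,1,0,0.005,0,0]
}}

```text
time: 17.32
position: [0.4829, -0.0277, 0.2285]
tool_rot: [0.773, 0.635, -0.0, -0.0]
ft_force: [0.8, -0.5, -2.2]
grip_width: 0.0099
grip_force: 15.0
```

Emit:
{"op": "servo_tool", "data": {
  "rows": [1,0,0.005,0,0,1,0,0.005,0,0,1,0,0.005,0,0,1,0,0.005,0,0,1,0,0.005,0,0]
}}

```text
time: 17.73
position: [0.5076, -0.0326, 0.2285]
tool_rot: [0.773, 0.635, -0.0, -0.0]
ft_force: [0.4, 0.3, -2.9]
grip_width: 0.0102
grip_force: 15.0
```

Emit:
{"op": "servo_tool", "data": {
  "rows": [1,0,0,0,0,1,0,0,0,0,1,0,0,0,0]
}}

```text
time: 17.98
position: [0.5067, -0.0323, 0.2284]
tool_rot: [0.773, 0.635, -0.0, -0.0]
ft_force: [0.8, -0.7, -2.1]
grip_width: 0.01
grip_force: 15.0
```

```bash
python3 - <<'E'
from h import *
o=robot.get_obs();print(o['time'],o['position'])
a=robot.camera('side');b=robot.camera('top');w=robot.camera('wrist')
x,y=np.int_(proj(a,[[.51,-.03,.19]])[0])
save('g3',np.hstack([cv2.resize(a['pixels'][y-40:y+40,x-40:x+40],(400,400),interpolation=cv2.INTER_CUBIC),cv2.resize(w['pixels'],(400,400))]))
for n,p in(('s',a),('t',b),('w',w)):
 for q in ['gauge_eye','gauge','hook_seat','stand']:
    print(n,q,[(np.round(d['at'],3).tolist(),round(d['score'],2)) for d in robot.place_of(p,q)[:3]])
E
```

```text
17.9833 [ 0.50673188 -0.03234153  0.228412  ]
s gauge_eye [([0.639, 0.224, 0.093], 0.71), ([0.381, 0.195, 0.091], 0.56)]
s gauge [([0.505, -0.034, 0.103], 0.73), ([0.634, 0.226, -0.003], 0.64), ([0.386, 0.198, 0.002], 0.57)]
s hook_seat [([0.508, -0.028, 0.196], 0.79)]
s stand [([0.614, -0.049, -0.002], 0.92)]
t gauge_eye [([0.645, 0.224, 0.094], 0.46), ([0.382, 0.19, 0.096], 0.46)]
t gauge [([0.64, 0.228, -0.001], 0.72), ([0.389, 0.202, 0.002], 0.6), ([0.502, -0.04, 0.106], 0.35)]
t hook_seat [([0.614, -0.053, 0.002], 0.41), ([0.53, 0.287, -0.0], 0.16)]
t stand [([0.621, -0.052, 0.001], 0.83), ([0.502, -0.044, 0.104], 0.24)]
w gauge_eye [([0.507, -0.03, 0.201], 0.95)]
w gauge [([0.508, -0.042, 0.105], 0.93)]
w hook_seat [([0.507, -0.031, 0.197], 0.65)]
w stand [([0.616, -0.047, -0.001], 0.63)]
```

View pics/g3.png

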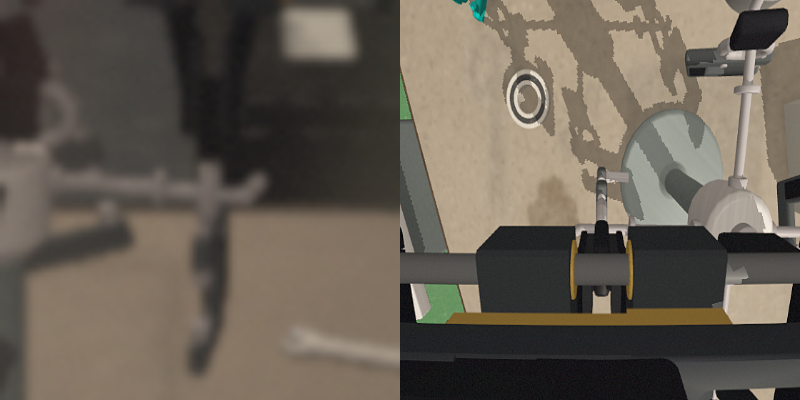

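Contact looks right: the side crop shows the bar passing through the eye, with the ring at (210,180) between collar and tip. Now I'll lower it.

Emit:
{"op": "servo_tool", "data": {
  "rows": [1,0,0,0.003,0,1,0,0,0.003,0,1,0,0,0.002,0,1,0,0,0.001,0,1,0,0,0,0]
}}

```text
time: 19.15
position: [0.5068, -0.0324, 0.2191]
tool_rot: [0.773, 0.635, -0.0, -0.0]
ft_force: [-0.1, -0.0, -2.8]
grip_width: 0.0101
grip_force: 15.0
```

Emit:
{"op": "servo_tool", "data": {
  "rows": [1,0,0,0.001,0,1,0,0,0.001,0,1,0,0,0,0,1,0,0,0,0,1,0,0,0,0]
}}

```text
time: 19.57
position: [0.5072, -0.0325, 0.2176]
tool_rot: [0.773, 0.635, 0.0, 0.0]
ft_force: [-1.0, -0.1, -3.1]
grip_width: 0.0098
grip_force: 15.0
```

Emit:
{"op": "servo_tool", "data": {
  "rows": [1,0,0,0.001,0,1,0,0,0,0,1,0,0,0,0]
}}

```text
time: 19.82
position: [0.5073, -0.0325, 0.2169]
tool_rot: [0.773, 0.635, 0.0, 0.0]
ft_force: [-0.3, -0.1, -0.6]
grip_width: 0.0097
grip_force: 15.0
```

Emit:
{"op": "servo_tool", "data": {
  "rows": [1,0,0,0.001,0,1,0,0,0,0,1,0,0,0,0]
}}

```text
time: 20.07
position: [0.5074, -0.0325, 0.2166]
tool_rot: [0.773, 0.635, 0.0, 0.0]
ft_force: [-2.2, 0.2, 5.0]
grip_width: 0.0099
grip_force: 15.0
```

Emit:
{"op": "servo_tool", "data": {
  "rows": [1,0,0,0.001,0,1,0,0,0,0,1,0,0,0,0]
}}

```text
time: 20.32
position: [0.5074, -0.0325, 0.2165]
tool_rot: [0.773, 0.635, 0.0, 0.001]
ft_force: [-3.4, 0.6, 9.7]
grip_width: 0.0099
grip_force: 15.0
```

Emit:
{"op": "servo_tool", "data": {
  "rows": [1,0,0,-0.002,0,1,0,0,0,0,1,0,0,0,0],
  "newtons": 5
}}

```text
time: 20.57
position: [0.5074, -0.0325, 0.2167]
tool_rot: [0.773, 0.635, 0.0, 0.0]
ft_force: [0.5, -0.4, 2.3]
grip_width: 0.0099
grip_force: 5.0
```

Emit:
{"op": "servo_tool", "data": {
  "rows": [1,-0.0017,0,0,0,1,-0.0017,0,0.0001,0,1,-0.0017,0,0.0001,0,1,-0.0017,0,0.0002,0,1,-0.0017,0,0.0003,0]
}}

```text
time: 20.98
position: [0.5055, -0.0409, 0.2157]
tool_rot: [0.773, 0.635, 0.0, -0.0]
ft_force: [1.1, 1.8, 0.4]
grip_width: 0.0104
grip_force: 5.0
```

```bash
python3 - <<'E'
from h import *
o=robot.get_obs();print(o['position'],o['ft_force'])
w=robot.camera('wrist');a=robot.camera('side')
for p in (w,a):
 for q in ['gauge_eye','gauge','hook_seat']:
    print(q,[(np.round(d['at'],3).tolist(),round(d['score'],2)) for d in robot.place_of(p,q)[:2]])
E
```

```text
[ 0.50552101 -0.04088461  0.2157458 ] [1.09697757 1.75621718 0.38257041]
gauge_eye [([0.506, -0.033, 0.186], 0.55)]
gauge [([0.511, -0.025, 0.092], 0.89)]
hook_seat [([0.503, -0.03, 0.194], 0.65)]
gauge_eye [([0.645, 0.222, 0.096], 0.86), ([0.506, -0.034, 0.187], 0.59)]
gauge [([0.51, -0.021, 0.097], 0.89), ([0.384, 0.199, -0.0], 0.79)]
hook_seat [([0.507, -0.034, 0.198], 0.72)]
```

The gauge is leaning about 0.2 rad and the eye is seated. I'll continue the arc.

Emit:
{"op": "servo_tool", "data": {
  "rows": [1,-0.0015,0,0.0004,0,1,-0.0015,0,0.0004,0,1,-0.0015,0,0.0004,0,1,-0.0015,0,0.0005,0,1,-0.0012,0,0.0004,0],
  "newtons": 3
}}

```text
time: 21.8
position: [0.5039, -0.0479, 0.2137]
tool_rot: [0.773, 0.635, -0.0, -0.0]
ft_force: [0.3, 1.1, -0.7]
grip_width: 0.01
grip_force: 3.0
```

Emit:
{"op": "servo_tool", "data": {
  "rows": [1,-0.0005,0,0.0001,0,1,0,0,0,0,1,0,0,0,0]
}}

```text
time: 22.05
position: [0.5038, -0.0486, 0.2136]
tool_rot: [0.773, 0.635, -0.0, -0.0]
ft_force: [-0.2, -0.4, -0.0]
grip_width: 0.0098
grip_force: 3.0
```

```bash
python3 - <<'E'
from h import *
o=robot.get_obs();print(o['position'],o['ft_force'])
w=robot.camera('wrist');a=robot.camera('side');b=robot.camera('top')
for p in (w,a,b):
 for q in ['gauge_eye','gauge','gauge_grip','hook_seat']:
    print(q,[(np.round(d['at'],3).tolist(),round(d['score'],2)) for d in robot.place_of(p,q)[:3] if d['at'][1]<.1])
save('g4',np.hstack([w['pixels'][100:350,200:450],w['pixels'][:250,300:550]]),k=1.5)
E
```

```text
[ 0.50375965 -0.04857338  0.21359819] [-0.16014352 -0.41451326 -0.00569907]
gauge_eye [([0.507, -0.032, 0.185], 0.88)]
gauge [([0.514, -0.013, 0.096], 0.96)]
gauge_grip [([0.504, -0.048, 0.227], 0.8)]
hook_seat [([0.503, -0.028, 0.198], 0.93)]
gauge_eye [([0.505, -0.032, 0.186], 0.65)]
gauge [([0.51, -0.005, 0.093], 0.6)]
gauge_grip [([0.504, -0.045, 0.224], 0.72)]
hook_seat [([0.508, -0.032, 0.198], 0.94), ([0.503, -0.046, 0.224], 0.75)]
gauge_eye [([0.505, -0.034, 0.189], 0.56)]
gauge [([0.506, -0.011, 0.096], 0.45)]
gauge_grip []
hook_seat []
```

View pics/g4.png

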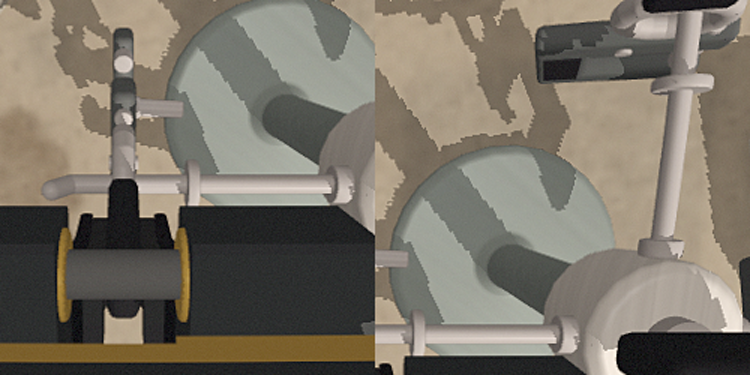

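The gauge hangs on the bar between the collar and the tip, leaning about 0.34 rad, with the fingers almost unloaded. Releasing slowly.

Emit:
{"op": "servo_tool", "data": {
  "rows": [0.77,0,0,0,0,0.76,0,0,0,0,0.75,0,0,0,0,0.74,0,0,0,0,0.73,0,0,0,0]
}}

```text
time: 23.22
position: [0.5042, -0.0483, 0.2138]
tool_rot: [0.773, 0.635, 0.0, 0.0]
ft_force: [0.8, -0.3, 0.2]
grip_width: 0.0113
grip_force: 0.0
```

Emit:
{"op": "servo_tool", "data": {
  "rows": [0.72,0,0,0,0,0.7,0,0,0,0,0.68,0,0,0,0,0.64,0,0,0,0,0.6,0,0,0,0]
}}

```text
time: 23.63
position: [0.504, -0.0484, 0.2137]
tool_rot: [0.773, 0.635, 0.0, 0.0]
ft_force: [-0.3, -0.3, 0.1]
grip_width: 0.0162
grip_force: 0.0
```

Emit:
{"op": "servo_tool", "data": {
  "rows": [0.5,0,0,0,0,0.4,0,0,0,0,0.3,0,0,0,0,0.2,0,0,0,0,0.2,0,0,0,0]
}}

```text
time: 24.05
position: [0.5039, -0.0484, 0.2136]
tool_rot: [0.773, 0.635, -0.0, -0.0]
ft_force: [-0.1, 0.2, 0.4]
grip_width: 0.0325
grip_force: 0.0
```

```bash
python3 - <<'E'
from h import *
o=robot.get_obs();print(o['position'],o['grip_width'],o['grip_force'])
w=robot.camera('wrist');a=robot.camera('side')
for p in (w,a):
 for q in ['gauge_eye','gauge','gauge_grip','hook_seat']:
    print(q,[(np.round(d['at'],3).tolist(),round(d['score'],2)) for d in robot.place_of(p,q)[:3] if d['at'][1]<.1])
E
```

```text
[ 0.50393684 -0.04838245  0.21364204] 0.03252480780831184 0.0
gauge_eye [([0.506, -0.034, 0.186], 0.86)]
gauge [([0.512, -0.015, 0.095], 0.65)]
gauge_grip [([0.508, -0.044, 0.23], 0.74)]
hook_seat [([0.506, -0.028, 0.196], 0.81)]
gauge_eye [([0.507, -0.036, 0.187], 0.59)]
gauge [([0.513, -0.011, 0.096], 0.63)]
gauge_grip [([0.503, -0.046, 0.224], 0.61)]
hook_seat [([0.504, -0.031, 0.196], 0.67)]
```

Emit:
{"op": "servo_tool", "data": {
  "rows": [0.2,0,0,-0.005,0,0.2,0,0,-0.01,0,0.2,0,0,-0.02,0,0.2,0,0,-0.03,0,0.2,0,0,-0.03,0]
}}

```text
time: 24.97
position: [0.5033, -0.0481, 0.3094]
tool_rot: [0.773, 0.635, -0.001, -0.001]
ft_force: [0.6, -0.6, 0.4]
grip_width: 0.0347
grip_force: 0.0
```

Emit:
{"op": "servo_tool", "data": {
  "rows": [0.2,0.03,0,-0.02,0,0.2,0.035,0,0,0,0.2,0.035,0,0,0,0.2,0.035,0,0,0,0.2,0.03,0,0,0]
}}

```text
time: 25.38
position: [0.536, 0.1156, 0.3294]
tool_rot: [0.772, 0.635, 0.001, 0.0]
ft_force: [0.1, -0.5, -0.5]
grip_width: 0.0347
grip_force: 0.0
```

Emit:
{"op": "servo_tool", "data": {
  "rows": [0.2,0.02,0,0,0,0.2,0,0,0,0,0.2,0,0,0,0,0.2,0,0,0,0,0.2,0,0,0,0]
}}

```text
time: 25.8
position: [0.5396, 0.132, 0.3287]
tool_rot: [0.773, 0.634, -0.0, 0.0]
ft_force: [0.2, -1.2, -0.0]
grip_width: 0.0346
grip_force: 0.0
```

```bash
python3 - <<'E'
from h import *
o=robot.get_obs();print(o['time'],o['position'],o['grip_width'])
a=robot.camera('side');b=robot.camera('top')
for p in (a,b):
 for q in ['gauge_eye','gauge','hook_seat']:
    print(q,[(np.round(d['at'],3).tolist(),round(d['score'],2)) for d in robot.place_of(p,q)[:4] if d['at'][1]<.1])
E
```

```text
25.8 [0.53960599 0.13200799 0.32872795] 0.03456286779280955
gauge_eye [([0.508, -0.035, 0.186], 0.52)]
gauge [([0.51, -0.009, 0.098], 0.86)]
hook_seat [([0.506, -0.032, 0.198], 0.83)]
gauge_eye [([0.508, -0.031, 0.189], 0.56)]
gauge [([0.508, -0.014, 0.096], 0.49)]
hook_seat [([0.504, -0.032, 0.197], 0.87)]
```

The gauge's eye sits at the hook seat, about 9 mm below the bar's axis. The hook is still over the pointer and the robot is clear of everything.

```bash
python3 -c "
from rig import robot
print(robot.hand_in())"
```

```text
the job is handed in; nothing more can be done
None
```

The stand is turned so its empty hook is over the pointer, the gap gauge hangs still by its eye on that hook, and the job is handed in; the hand-in call returned no verdict.

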